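# Slide the dish beside the kiln and hold the kiln lid half open

### The job

Slide the empty oval dish across the table, without lifting it, until it stands centred on the round steel sheet beside the small kiln, ready for the beads. Then raise the kiln's lid, which has a wooden crossbar handle, to 45 degrees so that the beads can be taken out, and keep holding it there: the lid falls shut if let go, so finish with the fingers still holding the lid steady, half open. Leave the clay cup, the thread spool, the wooden rib and the jar where they are.

Things in the scene. Friction and masses are not known exactly. Their poses are not given: they have to be found in the camera images.
- oval_dish: loose shallow oval dish of yellowish fired clay, 146 mm (own x) by 165 mm (own y), rim 24 mm high, flat-bottomed, 0.24 to 0.42 kg; origin at the centre of its underside, z up. Push it at its rim, fingertips about 10 mm above the table. A fixed overturned pot on a plate stands between it and the robot base (x 0.15 to 0.32, y -0.1 to -0.3, under 0.2 m high): pass above it
- round_sheet: thin round steel sheet lying flat on the table to the right of the kiln (seen from the robot), 210 mm in diameter, under 1 mm thick, no raised edge, fixed: the dish slides onto it freely; origin at its centre
- kiln: small grey bench kiln, fixed: box 200 mm deep (own x), 190 mm wide (own y), 100 mm high, closed lid on top up to 122 mm; origin at the centre of its underside, own -x is the front, where the control dial is, roughly facing the robot; own z up; a few beads lie inside
- lid_hinge (a point): middle of the lid's hinge line at the kiln's back edge, 106 mm behind the kiln's centre (own +x) and 100 mm above the table; the line runs along the kiln's own y
- lid (a joint): lid angle in rad: 0 closed, growing as the front edge rises, 0.785 is 45 degrees, end stop at 1.75; the lid (0.55 kg in all) falls shut by its weight
- lid_handle (a point): wooden crossbar near the lid's front edge: round bar 16 mm thick, 44 mm long along the kiln's own y, flat ends, on a 10 mm stem at its middle; this point is the bar's centre, with the lid closed 38 mm above the lid's top, 160 mm above the table, 178 mm in front of the hinge line. Turns with the lid. Pinched at its two ends it turns between the fingers, so the gripper may stay pointing down
- slip_cup: loose yellowish clay cup, 68 mm across, 64 mm high; to be left alone; origin under its centre
- spool: loose wooden spool of dark thread, 29x36x29 mm; to be left alone; origin under its centre
- wood_rib: loose flat wooden rib, 49x103x4 mm; to be left alone; origin under its centre
- oxide_jar: loose reddish jar with a black lid, 58 mm across, 76 mm high; to be left alone; origin under its centre

How it is judged (in metres and radians):
On the way, in this order (a step that is already met when the one before it is completed fails the run):
1. the dish stands still, centred on the round sheet, the lid still closed (horizontal distance between oval_dish and round_sheet below 0.03 m and linear speed of oval_dish below 0.02 m/s and value of joint lid below 0.05 rad), for 0.2 s.
2. the lid is held by the fingers at 45 degrees, give or take 6 (value of joint lid between 0.68 and 0.89 rad and contact force between the fingers and lid above 0.5 N), for 0.3 s.
At the end, for the whole second after the job is handed in: The lid stands still at 45 degrees (39 to 51) with the fingers holding it; the dish rests flat on the table with its centre within 30 mm of the sheet's centre (all of step 2 and velocity of joint lid between -0.05 and 0.05 rad/s and horizontal distance between oval_dish and round_sheet below 0.03 m and height (world z) of oval_dish below 0.006 m and angle between oval_dish's own z axis and vertical below 0.1 rad and linear speed of oval_dish below 0.02 m/s); the arm keeps its last pose, push and grip.
It fails at once if the dish is lifted or tipped (height (world z) of oval_dish above 0.02 m or angle between oval_dish's own z axis and vertical above 0.26 rad).
It fails at once if the cup, spool, rib or jar is moved by more than 30 mm (distance of any of slip_cup, spool, wood_rib, oxide_jar from where it was at the start of the episode above 0.03 m).
It also fails if it takes over 69 s, if anything falls off the work surface, if the arm or the gripper's body presses on something with over 40 N, if the wrist force passes 120 N, or if a joint passes its speed limit or range.

### The arm

A 6-joint arm with a two-finger parallel gripper is mounted at the origin on the work surface; the furniture and walls round the work are solid. World frame = base frame: x ahead of the robot, y to its left, z up, the work surface at z = 0. Lengths are in mm, angles in rad, forces in N, time in s.
With the tool pointing down it reaches from about 250 to 800 mm from the base axis. Payload 8.5 kg.
Tool frame: the origin (TCP) lies on the front face of the gripper's body, between the roots of the fingers; the fingertips stand 73 mm ahead of it and the grasp point (between the pads) lies 54 mm ahead of it (r.grasp_offset is the distance from the TCP to the grasp point, in mm); z points along the fingers, y is the line along which they close (so a half turn about z gives the same grasp; the last joint's range is limited). The gripper opens to 85 mm and grips with 20 to 120 N. Pads are 22 mm wide; open, the fingers measure 114 mm over their backs; the gripper's body (76 mm by 85 mm) begins 54 mm behind the grasp point. The pads swing forward as they close: fully open they stand 13 mm farther back than shut.
Start: joints at [1.124, 0.238, -0.013, 1.319, 0, 1.571], TCP at [226.825, 473.431, 303.876] pointing down, gripper open.
Joint ranges: [-2.66, 2.66], [-1.03, 1.9], [-1.14, 1.46], [-1.82, 2.27], [-1.45, 1.34], [-3.14, 3.14]. Speed limits (rad/s): [2.22, 2.22, 2.79, 3.14, 3.14, 3.14].

### API

Orientations are given as a unit quaternion [x, y, z, w].
In Python, from plant import r gives the robot as it stands.
- The arm moves only by the tool step_arm, never from a script. Its argument "steps" is text: rows parted by semicolons, each of 6 numbers parted by spaces: the shift along the tool's x, y, z in mm, then the turn, a rotation vector about the tool's x, y, z in units of 6 degrees (1.0 is 6 degrees). In form: x y z ax ay az; .... A call has 1 to 12 rows; each row shifts and turns the commanded pose from where the row before left it, along the tool's axes as they then stand; what a row does not reach is not made up. A row lasts 1/12 s, in which the tool goes at most 41.7 mm and 7.16 degrees, less where a joint would pass 70% of its speed; a pose out of reach is approached as far as the arm can. A call is refused whole if a number of a shift passes 41.7 or a number of a turn 1, either way. A call with a gripper value outside its range is refused whole. "claw" is the finger opening in mm, from 0 to 85.4, set as the call begins (left out, the last holds). The fingers move at their own pace and stop on an object; the grip force is fixed at half the most. Time passes only in rows, so rows that do not move let the fingers close. It gives the time, the measured TCP pose, the force, the opening and the grip force at its end, in the units of the state.
- r.get_obs(): the state, without advancing time (a new reading comes with each control period).
- r.read_camera(name): name is "side" or "top" or "wrist"; returns (picture, depth): 384x512x3 uint8, blue, green, red; 384x512 float32, mm along the optical axis (not along the pixel's ray), 0 where there is no reading.
- r.camera_info(name): a dict with "K" (3x3 intrinsics, pixels), "T" (4x4, takes a point from camera to world coordinates); the wrist camera has in their place "tool_from_camera" (4x4, takes a point from camera to tool coordinates, whose origin is the TCP and whose axes are the flange's). Camera axes: x right, y up, looking along -z (the intrinsics and any distortion apply to the point x, -y, -z); pixel columns grow to the right and rows downward; lengths in mm; the calibration is good to about 2 mm. The wrist camera is an equidistant fisheye: a pixel r from the principal point sees the ray r / f radians off the axis. A picture is of the moment at which its call begins: read the wrist's pose just before it. camera_info takes no time and is no camera call.
- r.close_job(): hands the job in; it is judged then, once.
The state is a dict: "t": time; "joint_positions": joint angles; "dq": joint speeds; "tau": joint torques, N m; "tool_pos": TCP position; "eef_rot": TCP orientation; "contact_force": force on the tool from outside, world axes, zero at the start; "wrist_torque": the same for the moment, N m; "width": opening from 0.0 (shut) to 1.0 (fully open); "gripper_force": force on a finger pad.
Only numpy, scipy, OpenCV 4.12 (cv2) and the standard library are available. Lean on these libraries where they do the work, as an engineer would, in place of code of your own. Each camera call takes 0.05 s, during which the arm holds its last target. There are 200 camera calls.

## Working session

There is one attempt and no reset: what is moved stays moved. The work goes in short steps, Python scripts to look and compute and a tool call to move; the robot and the scene stay as the last step left them, time stands still between calls to the robot, and variables do not carry over. Pictures are saved under pics/ and viewed, at most 10 in all, crops included, and the job is handed in when it is done.

Besides the shell and the picture viewer there is one more tool, called by a JSON object that holds its "method" and its "body". step_arm: Moves the arm, as the interface text tells. Its arguments: {"type":"object","properties":{"steps":{"type":"string"},"claw":{"type":"number"}},"required":["steps"]}

```bash
mkdir -p pics; cat > h.py <<'E'
import numpy as np, cv2
from plant import r
def cloud(name,D):
    i=r.camera_info(name);K=np.array(i["K"]);T=np.array(i["T"])
    v,u=np.mgrid[:D.shape[0],:D.shape[1]]
    x=(u-K[0,2])/K[0,0]*D;y=(v-K[1,2])/K[1,1]*D
    return np.stack([x,-y,-D],-1)@T[:3,:3].T+T[:3,3]
E
python3 - <<'E'
from h import *
o=r.get_obs();print(o["tool_pos"],o["eef_rot"],r.grasp_offset)
for n in("side","top"):
    p,d=r.read_camera(n);cv2.imwrite(f"pics/{n}0.png",p);np.save(n+"0.npy",d)
    i=r.camera_info(n);print(n,i)
E
```

```text
[226.69883236 473.18971066 303.28373935] [ 2.21531548e-01  9.75152944e-01 -6.98576233e-04 -1.45148903e-04] 53.900000000000006
side {'K': array([[476.84316815,   0.        , 249.41737866],
       [  0.        , 476.84316815, 198.17198029],
       [  0.        ,   0.        ,   1.        ]]), 'T': array([[ 8.96660655e-01,  2.16528765e-01, -3.86154068e-01,
         1.05490582e+02],
       [-4.42530460e-01,  4.12941407e-01, -7.96018961e-01,
        -1.05936521e+03],
       [-1.29019980e-02,  8.84643820e-01,  4.66088887e-01,
         6.89355612e+02],
       [ 0.00000000e+00,  0.00000000e+00,  0.00000000e+00,
         1.00000000e+00]])}
top {'K': array([[445.80928613,   0.        , 265.9904173 ],
       [  0.        , 445.80928613, 185.83825413],
       [  0.        ,   0.        ,   1.        ]]), 'T': array([[-8.32664963e-03,  9.87638843e-01, -1.56525345e-01,
         3.51203838e+02],
       [-9.99808283e-01, -1.09968271e-02, -1.62008289e-02,
        -8.65311921e+01],
       [-1.77218501e-02,  1.56360438e-01,  9.87541062e-01,
         1.39329514e+03],
       [ 0.00000000e+00,  0.00000000e+00,  0.00000000e+00,
         1.00000000e+00]])}
```

View pics/top0.png

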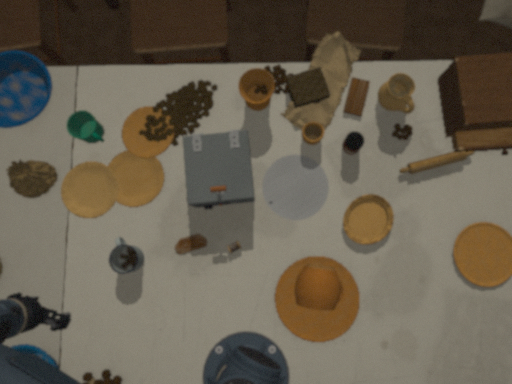

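View pics/side0.png

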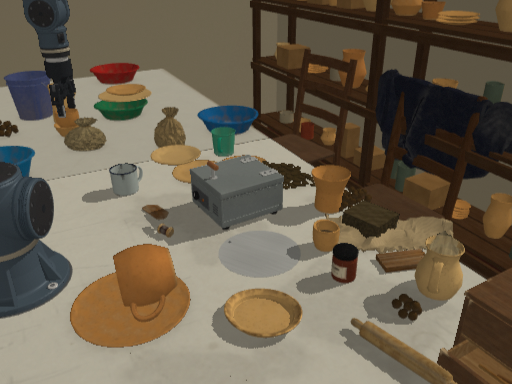

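The top view shows the dish at (368,220), the sheet at (296,187), the kiln at (219,168) and its bar handle at (219,188). The cup is at (313,132), the jar at (353,142) and the spool and rib near (235,247) and (190,243). The side view agrees, with the dish at (263,313), the sheet at (260,252) and the handle at (212,165).

```bash
python3 - <<'E'
from h import *
C={};P={}
for n in("top","side"):
    d=np.load(n+"0.npy");C[n]=cloud(n,d);P[n]=cv2.imread(f"pics/{n}0.png")
def rect(q): 
    a=cv2.minAreaRect(q.astype(np.float32));return [np.round(x,1) for x in a]
def box(n,u0,u1,v0,v1): return C[n][v0:v1,u0:u1].reshape(-1,3),P[n][v0:v1,u0:u1].reshape(-1,3).astype(int)
for n,b in(("top",(335,402,188,252)),("side",(218,308,284,342))):
    q,c=box(n,*b); print(n,"table z",np.percentile(q[:,2],[2,10,50,90,98]).round(1))
    m=(c[:,2]-c[:,0]>45)&(q[:,2]>16)&(q[:,2]<40); p=q[m]
    print("dish rim",m.sum(),rect(p[:,:2]),cv2.fitEllipse(cv2.convexHull(p[:,:2].astype(np.float32))),p[:,2].max())
for n,b in(("top",(258,334,150,224)),("side",(212,306,228,276))):
    q,c=box(n,*b)
    m=(abs(c[:,2]-c[:,0])<14)&(q[:,2]<8)
    im=m.reshape(b[3]-b[2],-1).astype(np.uint8)
    # sheet bluish: R-B small
    k,l,s,ce=cv2.connectedComponentsWithStats(im);j=1+s[1:,4].argmax();p=q[(l==j).ravel()]
    print("sheet",s[j],cv2.fitEllipse(cv2.convexHull(p[:,:2].astype(np.float32))),np.median(p[:,2]))
    print(" RB diff pct",np.percentile(c[:,2]-c[:,0],[5,25,50,75,95]))
for n,b in(("top",(170,262,120,215)),("side",(180,295,145,240))):
    q,c=box(n,*b)
    m=(q[:,2]>112)&(q[:,2]<130);p=q[m];print("lidtop",m.sum(),rect(p[:,:2]),np.median(p[:,2]))
    m=(q[:,2]>135)&(q[:,2]<185);p=q[m];print("handle",m.sum(),rect(p[:,:2]),p[:,2].max(),p.mean(0))
    m=(q[:,2]>135)&(q[:,2]<185)&(c[:,2]-c[:,0]>30);p=q[m];print("handle col",m.sum(),p.mean(0) if len(p) else 0, rect(p[:,:2]))
for nm,n,b in(("cup","top",(298,328,118,146)),("jar","top",(340,366,128,156)),("spool","top",(225,245,238,256)),("rib","top",(172,210,232,256))):
    q,c=box(n,*b);m=q[:,2]>(50 if nm in("cup","jar") else 6);p=q[m];print(nm,rect(p[:,:2]),p[:,2].max())
E
```

```text
top table z [-5.5 -3.   3.4 19.5 24.8]
dish rim 512 [array([ 462.5, -376.4]), array([147.6, 149.7]), np.float64(86.2)] ((462.2499084472656, -375.8241271972656), (141.12171936035156, 159.86134338378906), 42.203678131103516) 32.43334774059895
side table z [-2.4 -1.2  6.6 20.9 24.1]
dish rim 979 [array([ 460.6, -379.7]), array([145. , 163.5]), np.float64(32.8)] ((461.66375732421875, -379.96453857421875), (145.85140991210938, 163.89273071289062), 41.49779510498047) 27.56422899739664
sheet [   4    0   67   71 3458] ((577.9140625, -159.23825073242188), (205.35293579101562, 237.961181640625), 63.244625091552734) 0.8604266256463688
 RB diff pct [ 5.  7.  9. 19. 21.]
sheet [   7    3   82   45 2951] ((568.8460083007812, -157.19577026367188), (208.3848419189453, 211.3609619140625), 136.01580810546875) 0.5456505362684538
 RB diff pct [ 8.  9. 10. 23. 25.]
lidtop 4439 [array([613.5,  77.1]), array([205.9, 194.4]), np.float64(5.3)] 122.53913461267462
handle 90 [array([541.4,  69.4]), array([15.6, 42.6]), np.float64(8.2)] 173.11314616986465 [540.60328482  69.1723933  165.54532094]
handle col 76 [541.52924104  68.49593989 166.52080269] [array([541.5,  69.3]), array([14.3, 42.3]), np.float64(5.6)]
lidtop 2191 [array([610.1,  69.6]), array([209.3, 198.7]), np.float64(6.4)] 121.35087708969377
handle 89 [array([537. ,  63.8]), array([17.8, 45.9]), np.float64(13.9)] 170.25290359631242 [537.04487115  59.99649789 158.19967037]
handle col 63 [537.27276831  59.29062434 163.08167234] [array([538.5,  64. ]), array([17.3, 46.5]), np.float64(9.6)]
cup [array([ 563.2, -138.3]), array([ 67.3, 431.2]), np.float64(67.4)] 1393.2951359480403
jar [array([ 529.5, -229. ]), array([ 56., 453.]), np.float64(58.4)] 1393.2951359480403
spool [array([364.4, -13.3]), array([147. ,  43.2]), np.float64(71.0)] 1393.2951359480403
rib [array([391.4,  67. ]), array([310.2,  66.8]), np.float64(87.5)] 1393.2951359480403
```

{"method": "step_arm", "body": {"steps": "0 0 -15 0 0 0;0 0 -15 0 0 0;-22.2 -30.2 0 0 0 0;-22.2 -30.2 0 0 0 0;-22.2 -30.2 0 0 0 0;-22.2 -30.2 0 0 0 0;-22.2 -30.2 0 0 0 0;-22.2 -30.2 0 0 0 0;-22.2 -30.2 0 0 0 0;-22.2 -30.2 0 0 0 0;-22.2 -30.2 0 0 0 0;-22.2 -30.2 0 0 0 0", "claw": 85}}

```text
t: 1.1
tool_pos: [296.1, 103.5, 333.9]
eef_rot: [0.221, 0.975, 0.0, 0.0]
contact_force: [1.3, 0.2, -0.8]
width: 0.996
gripper_force: 0.0
```

{"method": "step_arm", "body": {"steps": "-22.2 -30.2 0 0 0 0;-22.2 -30.2 0 0 0 0;-22.2 -30.2 0 0 0 0;-22.2 -30.2 0 0 0 0;-22.2 -30.2 0 0 0 0;-22.2 -30.2 0 0 0 0;-22.2 -30.2 0 0 0 0;-22.2 -30.2 0 0 0 0;-22.2 -30.2 0 0 0 0;-22.2 -30.2 0 0 0 0;-22.2 -30.2 0 0 0 0;-22.2 -30.2 0 0 0 0"}}

```text
t: 2.1
tool_pos: [379.9, -338.8, 333.6]
eef_rot: [0.222, 0.975, 0.0, -0.0]
contact_force: [1.3, -0.0, 0.2]
width: 0.996
gripper_force: 0.0
```

{"method": "step_arm", "body": {"steps": "-22.2 -30.2 0 0 0 0;-22.2 -30.2 0 0 0 0;-22.2 -30.2 0 0 0 0;-22.2 -30.2 0 0 0 0;0 0 0 0 0 1;0 0 0 0 0 1;0 0 0 0 0 1;0 0 0 0 0 1;0 0 0 0 0 1;0 0 0 0 0 1;0 0 0 0 0 1;0 0 0 0 0 1"}}

```text
t: 3.1
tool_pos: [408.0, -484.0, 333.4]
eef_rot: [0.601, 0.799, 0.0, -0.0]
contact_force: [-0.8, -0.7, 1.2]
width: 0.994
gripper_force: 0.0
```

{"method": "step_arm", "body": {"steps": "0 0 0 0 0 1;0 0 0 0 0 1;0 0 0 0 0 1;0 0 0 0 0 1;0 0 0 0 0 1;0 0 0 0 0 1;0 0 0 0 0 1;0 0 0 0 0 0;0 0 0 0 0 0"}}

```text
t: 3.85
tool_pos: [408.1, -484.0, 333.6]
eef_rot: [0.845, 0.534, -0.0, -0.0]
contact_force: [-0.0, -1.1, 0.2]
width: 0.994
gripper_force: 0.0
```

{"method": "step_arm", "body": {"steps": "0 0 40 0 0 0;0 0 40 0 0 0;0 0 40 0 0 0;0 0 40 0 0 0;0 0 40 0 0 0;0 0 30 0 0 0;0 0 12 0 0 0;0 0 4 0 0 0;0 0 0 0 0 0"}}

```text
t: 4.6
tool_pos: [407.7, -483.7, 86.9]
eef_rot: [0.846, 0.534, -0.0, -0.001]
contact_force: [0.4, -0.2, -0.6]
width: 0.998
gripper_force: 0.0
```

```bash
python3 - <<'E'
from h import *
print(r.get_obs()["tool_pos"])
p,d=r.read_camera("side");C=cloud("side",d)
i=r.camera_info("side");K=i["K"];T=np.array(i["T"])
q=np.linalg.inv(T)@[408,-484,20,1];u=K[0][2]-K[0][0]*q[0]/q[2];v=K[1][2]+K[1][1]*q[1]/q[2];print(u,v)
u=int(u);v=int(v);cv2.imwrite("pics/s1.png",cv2.resize(p[max(0,v-140):v+60,max(0,u-110):u+140],None,fx=3,fy=3)[:600,:800])
E
```

```text
[ 407.73855013 -483.67722781   86.86475105]
263.0041806626839 353.5968671010801
```

View pics/s1.png

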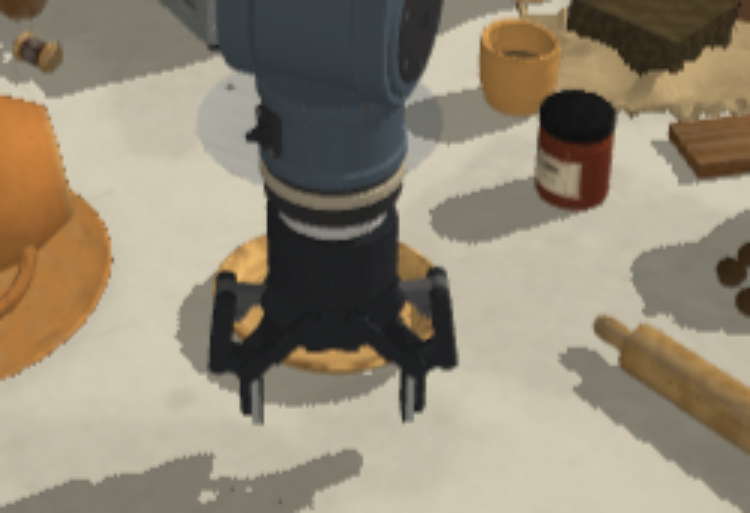

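The open fingers straddle the near side of the dish, tips at about crop (258,420) and (407,420), just above the table. I'll find the table by touch.

{"method": "step_arm", "body": {"steps": "0 0 3 0 0 0;0 0 3 0 0 0;0 0 2 0 0 0;0 0 1 0 0 0;0 0 0 0 0 0"}}

```text
t: 5.07
tool_pos: [408.1, -484.1, 79.1]
eef_rot: [0.846, 0.533, -0.0, 0.0]
contact_force: [-0.4, 0.3, -0.6]
width: 0.988
gripper_force: 0.0
```

```bash
python3 - <<'E'
from h import *
i=r.camera_info("side");K=i["K"];T=np.array(i["T"])
for s in(-1,1):
  for z in(10,20,30):
    q=np.linalg.inv(T)@[407.7+s*47*.902,-483.7-s*47*.432,z,1]
    print(s,z,K[0][2]-K[0][0]*q[0]/q[2],K[1][2]+K[1][1]*-q[1]/-q[2]*-1 if 0 else K[1][2]+K[1][1]*q[1]/q[2])
p,d=r.read_camera("side");C=cloud("side",d)
t=r.get_obs()["tool_pos"]
w=(C[...,:2]-t[:2])@np.array([.902,-.432]);f=(C[...,:2]-t[:2])@np.array([.432,.902])
g=p.astype(int).sum(-1)
m=(abs(abs(w)-48)<12)&(abs(f)<14)&(C[...,2]>4)&(C[...,2]<60);print(t,np.sort(C[m][:,2])[:12].round(1))
E
```

```text
-1 10 237.64665836315058 357.9253303478579
-1 20 237.51540438832265 354.00773843613024
-1 30 237.38276328065518 350.0487441943045
1 10 287.9124241575692 357.00037122364324
1 20 288.0453237261579 353.0797589093395
1 30 288.17962715584684 349.11773189989447
[ 408.09865587 -484.14101907   79.15896182] [23.7 24.1 24.5 24.9 25.  25.2 25.3 25.4 25.5 25.6 25.7 25.7]
```

{"method": "step_arm", "body": {"steps": "0 0 3 0 0 0;0 0 3 0 0 0;0 0 2 0 0 0;0 0 0 0 0 0"}}

```text
t: 5.45
tool_pos: [407.9, -483.8, 70.3]
eef_rot: [0.846, 0.533, -0.0, -0.0]
contact_force: [-0.1, 0.7, 0.0]
width: 0.998
gripper_force: 0.0
```

{"method": "step_arm", "body": {"steps": "0 0 2 0 0 0;0 0 1 0 0 0;0 0 0 0 0 0"}}

```text
t: 5.7
tool_pos: [408.0, -484.0, 67.6]
eef_rot: [0.846, 0.533, -0.0, -0.0]
contact_force: [0.6, 0.1, -1.6]
width: 0.996
gripper_force: 0.0
```

{"method": "step_arm", "body": {"steps": "12 3 -1 0 0 0;12 0 0 0 0 0;8 0 0 0 0 0;6 0 0 0 0 0;6 0 0 0 0 0;6 0 0 0 0 0;8 0 0 0 0 0;8 0 0 0 0 0;8 0 0 0 0 0;8 0 0 0 0 0"}}

```text
t: 6.53
tool_pos: [446.4, -410.9, 69.0]
eef_rot: [0.846, 0.533, -0.0, 0.0]
contact_force: [-0.9, -2.8, 0.8]
width: 0.996
gripper_force: 1.2
```

{"method": "step_arm", "body": {"steps": "8 0 0 0 0 0;8 0 0 0 0 0;8 0 0 0 0 0;8 0 0 0 0 0;8 0 0 0 0 0;8 0 0 0 0 0;0 0 0 0 0 0"}}

```text
t: 7.12
tool_pos: [467.6, -366.5, 68.8]
eef_rot: [0.846, 0.533, 0.0, -0.0]
contact_force: [-0.1, -0.5, 0.2]
width: 0.998
gripper_force: 0.0
```

```bash
cat >> h.py <<'E'
def dish(n="top",c=(500,-300),R=200):
    p,d=r.read_camera(n);C=cloud(n,d);k=p.astype(int)
    m=(k[...,2]-k[...,0]>45)&(C[...,2]>14)&(C[...,2]<40)&(np.hypot(C[...,0]-c[0],C[...,1]-c[1])<R)
    K,l,s,_=cv2.connectedComponentsWithStats(m.astype(np.uint8))
    out=C[m][:,:2];return p,out
E
python3 - <<'E'
from h import *
print(r.get_obs()["tool_pos"])
p,d=r.read_camera("top");q,_=r.read_camera("side")
cv2.imwrite("pics/m1.png",np.hstack([cv2.resize(p[100:300,200:420],(400,364)),cv2.resize(q[180:380,150:370],(400,364))]))
E
```

```text
[ 467.56658337 -366.47585238   68.8485246 ]
```

View pics/m1.png

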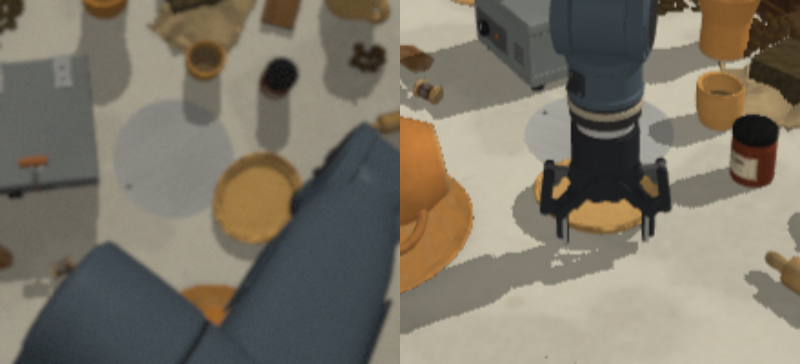

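The dish slides ahead of the fingers, at crop (256,198) in the top view, with the sheet at (174,158). I'll keep pushing.

{"method": "step_arm", "body": {"steps": "8 0 0 0 0 0;8 0 0 0 0 0;8 0 0 0 0 0;8 0 0 0 0 0;8 0 0 0 0 0;8 0 0 0 0 0;8 0 0 0 0 0;8 0 0 0 0 0;8 0 0 0 0 0;8 0 0 0 0 0;8 0 0 0 0 0;8 0 0 0 0 0"}}

```text
t: 8.22
tool_pos: [508.7, -280.8, 68.9]
eef_rot: [0.846, 0.533, -0.0, 0.0]
contact_force: [-0.9, -2.3, -0.1]
width: 0.995
gripper_force: 0.9
```

{"method": "step_arm", "body": {"steps": "8 0 0 0 0 0;8 0 0 0 0 0;8 0 0 0 0 0;0 0 0 0 0 0;0 0 0 0 0 0"}}

```text
t: 8.63
tool_pos: [519.1, -259.3, 68.9]
eef_rot: [0.846, 0.533, 0.0, -0.0]
contact_force: [-0.8, -0.0, 0.1]
width: 0.997
gripper_force: 0.0
```

```bash
python3 - <<'E'
from h import *
from scipy.optimize import least_squares
t=r.get_obs()["tool_pos"];print(t)
for n in("top","side"):
    p,d=r.read_camera(n);C=cloud(n,d);k=p.astype(int)
    if n=="top":cv2.imwrite("pics/m2.png",p)
    m=(k[...,2]-k[...,0]>40)&(C[...,2]>15)&(C[...,2]<35)&(np.hypot(C[...,0]-560,C[...,1]+175)<110)
    q=C[m][:,:2]
    h=cv2.convexHull(q.astype(np.float32))[:,0]
    # fit by distance: outer-hull points vs fixed ellipse
    def f(x):
        c,s=np.cos(x[2]),np.sin(x[2]);e=(h-x[:2])@np.array([[c,-s],[s,c]]);return (np.hypot(e[:,0]/73,e[:,1]/82.5)-1)*77
    o=least_squares(f,[560,-175,.73],loss="soft_l1",f_scale=3);print(n,m.sum(),o.x,abs(o.fun).mean(),len(h))
E
```

```text
[ 519.11352797 -259.28342944   68.93423003]
top 360 [ 547.43832636 -189.46710594    3.8838541 ] 3.3998009078542926 30
side 210 [ 545.25374478 -190.18238887   -2.73051589] 1.991564022158298 24
```

{"method": "step_arm", "body": {"steps": "6 1 0 0 0 0;6 1 0 0 0 0;6 1 0 0 0 0;6 1 0 0 0 0;6 1 0 0 0 0;5 1 0 0 0 0;0 0 0 0 0 0;0 0 0 0 0 0"}}

```text
t: 9.4
tool_pos: [539.7, -230.4, 68.9]
eef_rot: [0.846, 0.533, 0.0, -0.0]
contact_force: [-0.4, -0.5, -0.4]
width: 0.997
gripper_force: 0.0
```

{"method": "step_arm", "body": {"steps": "-20 0 0 0 0 0;-30 0 0 0 0 0;-30 0 -10 0 0 0;0 0 -41 0 0 0;0 0 -41 0 0 0;0 0 -41 0 0 0;0 0 -41 0 0 0;0 0 -41 0 0 0;0 0 -35 0 0 0;-20 0 0 0 0 0;-40 0 0 0 0 0;0 0 0 0 0 0"}}

```text
t: 10.4
tool_pos: [477.1, -361.2, 319.6]
eef_rot: [0.847, 0.532, -0.0, 0.001]
contact_force: [-0.0, 1.7, -0.5]
width: 0.997
gripper_force: 0.0
```

```bash
python3 - <<'E'
from h import *
from scipy.optimize import least_squares
print(r.get_obs()["tool_pos"])
L=[]
for n in("top","side"):
    p,d=r.read_camera(n);C=cloud(n,d);k=p.astype(int)
    L.append(cv2.resize(p[100:260,180:400] if n=="top" else p[150:310,180:400],(400,291)))
    m=(k[...,2]-k[...,0]>40)&(C[...,2]>15)&(C[...,2]<35)&(np.hypot(C[...,0]-560,C[...,1]+165)<110)
    h=cv2.convexHull(C[m][:,:2].astype(np.float32))[:,0];print(n,m.sum(),cv2.fitEllipse(h))
    def f(x):
        c,s=np.cos(x[2]),np.sin(x[2]);e=(h-x[:2])@np.array([[c,-s],[s,c]]);return (np.hypot(e[:,0]/73,e[:,1]/82.5)-1)*77
    o=least_squares(f,[560,-175,.73],loss="soft_l1",f_scale=3);print(o.x,abs(o.fun).mean())
cv2.imwrite("pics/m3.png",np.hstack(L))
E
```

```text
[ 477.05941486 -361.20044282  319.62961015]
top 609 ((568.3373413085938, -159.32337951660156), (141.75392150878906, 162.55633544921875), 47.83269500732422)
[ 568.27609213 -159.49652454    0.84738861] 1.6985810402971084
side 612 ((566.9179077148438, -164.4287109375), (148.89646911621094, 162.91831970214844), 45.889156341552734)
[ 566.98140383 -164.3170114     0.79864674] 1.0883382403867867
```

View pics/m3.png

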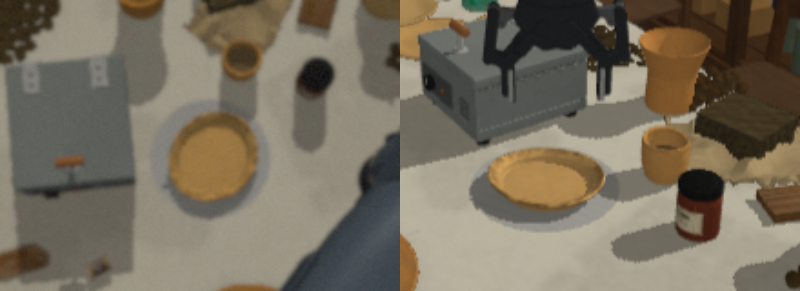

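The dish, at crop (213,157), sits visually centred on the sheet at about (211,158). Next is the lid handle.

{"method": "step_arm", "body": {"steps": "34.4 -10.7 0 0 0 0;34.4 -10.7 0 0 0 0;34.4 -10.7 0 0 0 0;34.4 -10.7 0 0 0 0;34.4 -10.7 0 0 0 0;34.4 -10.7 0 0 0 0;34.4 -10.7 0 0 0 0;34.4 -10.7 0 0 0 0;34.4 -10.7 0 0 0 0;34.4 -10.7 0 0 0 0;34.4 -10.7 0 0 0 0;34.4 -10.7 0 0 0 0"}}

```text
t: 11.5
tool_pos: [540.9, 73.3, 318.8]
eef_rot: [0.846, 0.533, -0.0, -0.0]
contact_force: [1.0, -0.0, 0.2]
width: 0.996
gripper_force: 0.0
```

{"method": "step_arm", "body": {"steps": "0 0 0 0 0 -1;0 0 0 0 0 -1;0 0 0 0 0 -1;0 0 0 0 0 -1;0 0 0 0 0 -1;0 0 0 0 0 -1;0 0 0 0 0 -1;0 0 0 0 0 -1;0 0 0 0 0 -1;0 0 0 0 0 -1;0 0 0 0 0 -1;0 0 0 0 0 -1"}}

```text
t: 12.5
tool_pos: [541.0, 71.5, 318.6]
eef_rot: [0.369, 0.93, 0.0, -0.0]
contact_force: [0.1, 0.1, -0.3]
width: 0.998
gripper_force: 0.0
```

{"method": "step_arm", "body": {"steps": "0 0 0 0 0 -1;0 0 0 0 0 -1;0 0 0 0 0 -1;0 0 0 0 0 -1;0 0 0 0 0 -1;0 0 0 0 0 -1;0 0 0 0 0 -1;0 0 0 0 0 -1;0 0 0 0 0 -0.2;0 0 0 0 0 0;0 0 0 0 0 0"}}

```text
t: 13.42
tool_pos: [541.2, 71.0, 318.8]
eef_rot: [-0.048, 0.999, 0.0, -0.0]
contact_force: [0.4, -0.1, -1.1]
width: 0.992
gripper_force: 0.0
```

```bash
python3 - <<'E'
from h import *
from scipy.spatial.transform import Rotation as R
o=r.get_obs();p,d=r.read_camera("wrist");i=r.camera_info("wrist")
K=np.array(i["K"]);X=np.array(i["tool_from_camera"]);print(o["tool_pos"],R.from_quat(o["eef_rot"]).as_matrix().round(3).tolist(),i)
v,u=np.mgrid[:384,:512];a=(u-K[0,2])/K[0,0];b=(v-K[1,2])/K[1,1];th=np.hypot(a,b);s=np.tan(np.minimum(th,1.4))/np.maximum(th,1e-6)
P=np.stack([a*s*d,-b*s*d,-d],-1)@X[:3,:3].T+X[:3,3]
W=P@R.from_quat(o["eef_rot"]).as_matrix().T+o["tool_pos"]
m=(W[...,2]>140)&(W[...,2]<180)&(np.hypot(W[...,0]-540,W[...,1]-66)<45)&(d>0)
q=W[m];print(m.sum(),q.mean(0),q.max(0),cv2.minAreaRect(q[:,:2].astype(np.float32)),np.argwhere(m).mean(0))
m=(W[...,2]>112)&(W[...,2]<130)&(d>0)&(W[...,0]>480)&(W[...,0]<760)&(abs(W[...,1]-70)<130);q=W[m];print(np.median(q[:,2]),cv2.minAreaRect(q[:,:2].astype(np.float32)))
cv2.imwrite("pics/w1.png",p)
E
```

```text
[541.22652449  70.98514115 318.77492106] [[-0.995, -0.095, -0.0], [-0.095, 0.995, 0.0], [0.0, 0.0, -1.0]] {'K': array([[297.31863964,   0.        , 257.10416182],
       [  0.        , 297.31863964, 194.20447836],
       [  0.        ,   0.        ,   1.        ]]), 'tool_from_camera': array([[-1.26054645e-03,  9.58754966e-01,  2.84231115e-01,
         7.33760767e+01],
       [ 9.99998625e-01,  9.02413579e-04,  1.39094983e-03,
         6.10595037e-01],
       [ 1.07708604e-03,  2.84232478e-01, -9.58754785e-01,
        -6.90424947e+01],
       [ 0.00000000e+00,  0.00000000e+00,  0.00000000e+00,
         1.00000000e+00]])}
1065 [536.41647324  67.30537008 164.65796085] [546.90758626  89.52232375 169.07138659] ((537.5252075195312, 67.22774505615234), (14.792534828186035, 43.69993591308594), 5.427698135375977) [196.82535211 252.65258216]
120.87453193582768 ((609.0855712890625, 73.41832733154297), (203.7802734375, 194.77767944335938), 5.119852542877197)
```

View pics/w1.png

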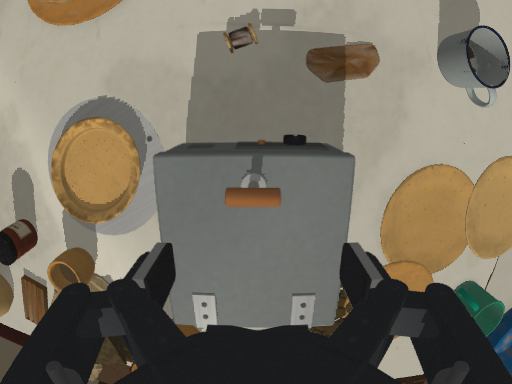

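The wrist view shows the bar at (253,197), midway between the open fingers and parallel to the closing line. Three views put its centre near (538.5, 67, 160).

{"method": "step_arm", "body": {"steps": "3 -3.7 0 0 0 0;0 0 30 0 0 0;0 0 30 0 0 0;0 0 25 0 0 0;0 0 15 0 0 0;0 0 6 0 0 0;0 0 2 0 0 0;0 0 0 0 0 0;0 0 0 0 0 0"}}

```text
t: 14.22
tool_pos: [539.4, 66.6, 212.0]
eef_rot: [-0.049, 0.999, 0.0, 0.001]
contact_force: [-0.7, 0.3, -0.1]
width: 0.995
gripper_force: 0.0
```

{"method": "step_arm", "body": {"steps": "0 0 0 0 0 0;0 0 0 0 0 0;0 0 0 0 0 0;0 0 0 0 0 0;0 0 0 0 0 0;0 0 0 0 0 0;0 0 0 0 0 0;0 0 0 0 0 0", "claw": 38}}

```text
t: 14.88
tool_pos: [539.0, 67.0, 211.8]
eef_rot: [-0.049, 0.999, 0.001, 0.001]
contact_force: [-2.1, 2.4, 6.3]
width: 0.5
gripper_force: 60.8
```

```bash
python3 - <<'E'
from h import *
o=r.get_obs();print({k:np.round(o[k],3) for k in("tool_pos","contact_force","width","gripper_force","wrist_torque")})
p,d=r.read_camera("wrist");q,_=r.read_camera("side")
cv2.imwrite("pics/g1.png",np.hstack([cv2.resize(p[120:384,130:390],(400,400)),cv2.resize(q[100:250,140:290],(400,400))]))
E
```

```text
{'tool_pos': array([538.984,  67.025, 211.815]), 'contact_force': array([-2.105,  2.386,  6.345]), 'width': np.float64(0.5), 'gripper_force': np.float64(60.795), 'wrist_torque': array([ 0.596,  0.385, -0.036])}
```

View pics/g1.png

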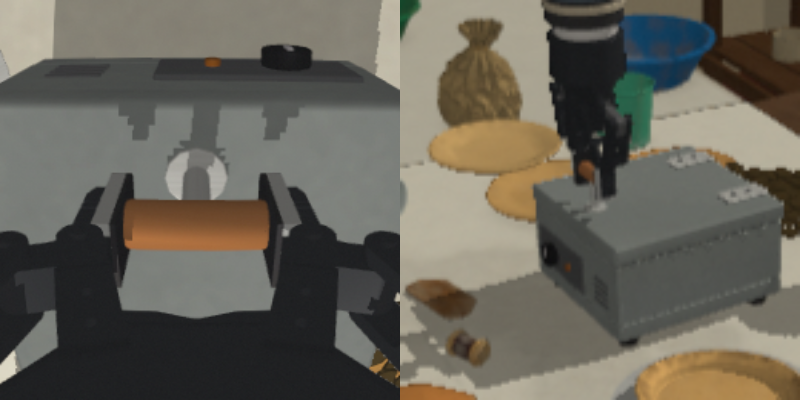

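The bar is pinched squarely at its ends, crop (125–268, 225), at 43 mm opening. I'll raise it along the hinge arc.

{"method": "step_arm", "body": {"steps": "-3.4 0 -9.2 0 0 0;-3.9 0 -9.1 0 0 0;-4.3 0 -8.8 0 0 0;-4.8 0 -8.6 0 0 0;-5.2 0 -8.3 0 0 0;-5.7 0 -8 0 0 0;0 0 0 0 0 0"}}

```text
t: 15.57
tool_pos: [566.4, 69.6, 263.9]
eef_rot: [-0.049, 0.999, 0.0, -0.0]
contact_force: [-2.4, 2.6, -4.1]
width: 0.503
gripper_force: 62.9
```

{"method": "step_arm", "body": {"steps": "-6.1 0 -7.7 0 0 0;-6.5 0 -7.4 0 0 0;-6.9 0 -7.1 0 0 0;-7.2 0 -6.7 0 0 0;-7.5 0 -6.3 0 0 0;-7.9 0 -5.9 0 0 0;-8.2 0 -5.5 0 0 0;-8.4 0 -5 0 0 0;-8.7 0 -4.6 0 0 0;0 0 0 0 0 0;0 0 0 0 0 0;0 0 0 0 0 0"}}

```text
t: 16.57
tool_pos: [632.2, 75.7, 318.5]
eef_rot: [-0.049, 0.999, -0.0, -0.001]
contact_force: [-3.0, -0.0, -2.9]
width: 0.495
gripper_force: 64.2
```

```bash
python3 - <<'E'
from h import *
from scipy.spatial.transform import Rotation as R
o=r.get_obs();print({k:np.round(o[k],3) for k in("tool_pos","contact_force","width","gripper_force","wrist_torque")})
q,d=r.read_camera("side");p,_=r.read_camera("top")
C=cloud("side",d);k=q.astype(int)
# lid plane: points in kiln frame above body
a=np.radians(5.4);e=np.array([np.cos(a),np.sin(a)]);n=np.array([-e[1],e[0]])
w=C[...,:2]-np.array([610,73]);X=w@e;Y=w@n;Z=C[...,2]
# lid's right-hand side: fit line to points of the lid surface
m=(abs(Y)<97)&(X>-60)&(X<115)&(Z>130)&(abs(k[...,2]-k[...,0])<40)&(Y<-45)
from numpy.linalg import svd
P=np.c_[X[m],Z[m]];print(m.sum(),"line deg",np.degrees(np.arctan(np.polyfit(P[:,0],P[:,1],1)[0])))
cv2.imwrite("pics/f1.png",np.hstack([cv2.resize(q[80:320,140:340],(400,480)),cv2.resize(p[90:250,170:340],(400,480))]))
E
```

```text
{'tool_pos': array([632.202,  75.657, 318.548]), 'contact_force': array([-3.031, -0.02 , -2.884]), 'width': np.float64(0.495), 'gripper_force': np.float64(64.225), 'wrist_torque': array([-0.024,  1.029,  0.139])}
915 line deg -34.75747144804863
```

View pics/f1.png

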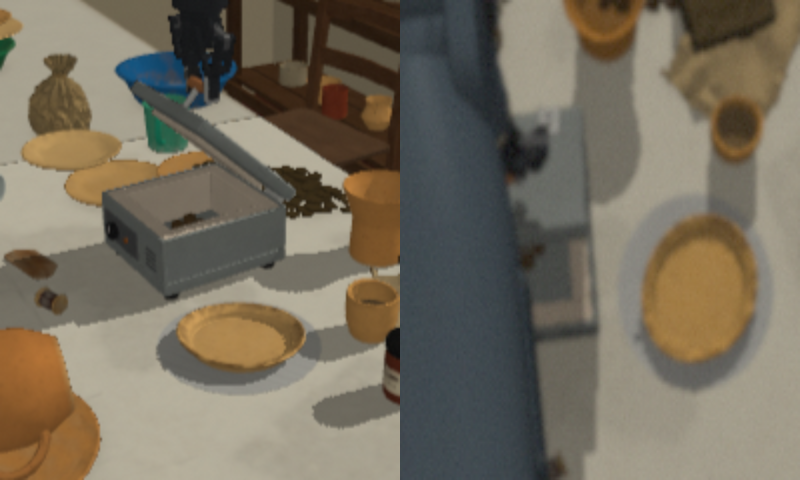

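The lid is half open with the fingers on the bar (side crop (200,85)), and the dish sits well inside the sheet. I'll check the lid angle robustly before handing in.

```bash
python3 - <<'E'
from h import *
q,d=r.read_camera("side");C=cloud("side",d);o=r.get_obs()
a=np.radians(5.4);e=np.array([np.cos(a),np.sin(a)]);n=np.array([-e[1],e[0]])
w=C[...,:2]-np.array([609.5,73]);X=w@e;Y=w@n;Z=C[...,2]
for n_,m in(("all",(abs(Y)<100)&(X>-60)&(X<115)&(Z>115)&(Z<300)),):
    P=np.c_[X[m],Y[m],Z[m]];rng=np.random.default_rng(0);best=[]
    for s in range(100,102):
        pass
    for deg in np.arange(30,60,.5):
        t=np.radians(deg);h=(P[:,0]-106)*np.sin(t)+(P[:,2]-100)*np.cos(t) # height above hinge plane
        c,_=np.histogram(h,bins=np.arange(-10,40,2));best.append((c.max(),deg,-10+2*c.argmax()))
    print(len(P),sorted(best)[-6:])
m=(abs(Y)<99)&(Z>115)&(X>-60)&(X<110);i=Z[m].argmax()
lid=(np.abs(Y)<99)&(Y<-60)&(X>-60)&(X<110)&(Z>115)
print("front edge right side: max z",np.percentile(Z[lid],[90,98,100]),o["tool_pos"],o["gripper_force"],o["t"])
E
```

```text
1406 [(np.int64(118), np.float64(42.5), np.int64(4)), (np.int64(118), np.float64(47.0), np.int64(-10)), (np.int64(121), np.float64(44.5), np.int64(-2)), (np.int64(126), np.float64(43.0), np.int64(2)), (np.int64(131), np.float64(43.5), np.int64(2)), (np.int64(139), np.float64(44.0), np.int64(0))]
front edge right side: max z [331.87742761 347.81153625 351.47047936] [632.42964752  75.69575696 318.67603708] 64.13700342178345 16.7167
```

The lid's underside plane fits best at 44.0° through the hinge line, which agrees with the arc geometry (about 44.5°). The grip is steady, so I'm handing in.

```bash
python3 -c "
from plant import r
print(r.close_job())"
```

```text
the job is handed in; nothing more can be done
None
```

The job is handed in: the dish stands within about 5 mm of the sheet's centre by my measurements, and the fingers are holding the lid at about 44°. The cup, spool, rib and jar were never touched, and the judge's result was not shown.

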